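# Move the squeegee to the other fold-out hook and fold the empty hook away

### The arm

A 7-joint arm with a two-finger parallel gripper is mounted at the origin on the work surface. World frame = base frame: x ahead of the robot, y to its left, z up, the work surface at z = 0. Lengths are in m, angles in degrees, forces in N, time in s.
With the tool pointing down it reaches from about 0.425 to 0.875 m from the base axis. Payload 4.7 kg.
Tool frame: the origin (TCP) lies midway between the tips of the shut fingers; the grasp point (between the pads) lies 19 mm behind it (env.grip_point_offset is the distance from the TCP to the grasp point, in m); z points along the fingers, y is the line along which they close (so a half turn about z gives the same grasp; the last joint's range is limited). The gripper opens to 87 mm and grips with 3 to 60 N. Pads are 19 mm wide; open, the fingers measure 117 mm over their backs; the gripper's body (75 mm by 190 mm) begins 51 mm behind the grasp point.
Start: joints at [-64.452, 18.392, -4.016, 83.108, 1.295, 78.541, -3.26], TCP at [0.272, 0.59, 0.223] pointing down, gripper open.
Joint ranges: [-163.93, 163.93], [-17.29, 119.83], [-79.2, 71.16], [3.27, 140.29], [-89.18, 269.18], [5.43, 117.66], [-154.24, 154.24]. Speed limits (degrees/s): [147.25, 147.25, 180, 180, 180, 180, 180].

### API

Orientations are given as [roll, pitch, yaw] about the fixed x, y, z axes, in that order (R = Rz(yaw) Ry(pitch) Rx(roll)).
In Python, from cell import env gives the robot as it stands.
- The arm moves only by the shell command python3 -m jog 'ROWS' [FORCE]. ROWS is JSON, a list of rows, each a list of 7 numbers: the shift along the tool's x, y, z in m, then the turn, a rotation vector about the tool's x, y, z in rad, then the finger opening in m, from 0 to 0.087. A call has 1 to 12 rows; each row shifts and turns the commanded pose from where the row before left it, along the tool's axes as they then stand; what a row does not reach is not made up. A row lasts 1/12 s, in which the tool goes at most 41.7 mm and 7.16 degrees, less where a joint would pass 70% of its speed; a pose out of reach is approached as far as the arm can. A call is refused whole if a number of a shift passes 0.0417 or a number of a turn 0.125, either way. A call with a gripper value outside its range is refused whole. The fingers move at their own pace and stop on an object; FORCE is the grip in N (left out, the last holds). Time passes only in rows, so rows that do not move let the fingers close. It gives the time, the measured TCP pose, the force, the opening and the grip force at its end, in the units of the state.
- env.get_obs(): the state, without advancing time (a new reading comes with each control period).
- env.read_camera(name): name is "scene" or "top" or "wrist"; returns the picture (480x640x3 uint8, blue, green, red); there is no depth.
- env.get_calibration(name): a dict with "fov_y" (degrees; the focal length in pixels is half the picture's height over the tangent of half this angle, whatever the lens; pixels are square), "cx", "cy" (the principal point, pixels), "pose" (4x4, takes a point from camera to world coordinates). Camera axes: x right, y up, looking along -z (the intrinsics and any distortion apply to the point x, -y, -z); pixel columns grow to the right and rows downward; lengths in m; the calibration is good to about 2 mm. The wrist camera is an equidistant fisheye: a pixel r from the principal point sees the ray r / f radians off the axis. A picture is of the moment at which its call begins: read the wrist's pose just before it. get_calibration takes no time and is no camera call; for the wrist camera it gives the pose at the moment of the call.
- env.sign_off(): hands the job in; it is judged then, once.
The state is a dict: "time_s": time; "qpos": joint angles; "joint_velocities": joint speeds; "effort": joint torques, N m; "tool_pos": TCP position; "tool_rot": TCP orientation; "force": force on the tool from outside, world axes, zero at the start; "wrist_torque": the same for the moment, N m; "grip_width": finger opening in m; "grasp_force": force on a finger pad.
Only numpy, scipy, OpenCV 4.12 (cv2) and the standard library are available. Lean on these libraries where they do the work, as an engineer would, in place of code of your own. Each camera call takes 0.05 s, during which the arm holds its last target. There are 200 camera calls.

### The job

Swing the folded wall hook fully out, square to the board, move the squeegee from the other hook onto it, gently, so that it hangs there freely, then fold the emptied hook back until it has clicked past its ball catch and lies fully flat. The old screws are weak: swing the hooks by pushing with the fingers, never gripping them, and keep every such push under 15 newtons, also when a hook clicks or reaches its stop. Do not drop the squeegee, and leave the tumbler, the capped bottle and the soap where they are.

Things in the scene. Friction and masses are not known exactly. Their poses are not given: they have to be found in the camera images.
- board: teal upright board with a white cap, fixed on the worktop: 380 mm wide, 24 mm thick, 188 mm high, with a 6 mm thick foot strip 70 mm deep. Origin: at worktop height in its far face, which carries the two hooks 160 mm apart, at mid width. x points out of that face (roughly away from the robot), y along the board, z up; the board fills x -24 to 0 mm.
- hookA: mount of the steel fold-out hook that holds the squeegee at the start. Origin: on the board's far face, 187 mm above the worktop, at arm mid-height; axes as the board's. Its backplate is packed off the board with washers by p = 0 to 20 mm, unknown and in no reading: it stands p further along +x than all readings. The fingers' push on it must stay under 15 N; gripping counts.
- hookA_pivot (a point): nominal (p = 0) upright hinge axis of hookA: 16 mm out of the board face, same height and axes as hookA. Arm: straight bar 8 mm thick, 10 mm high (z -5 to +5), to 92 mm from the axis; hub 18 mm round. Folded it points along +y, its back 12 mm + p off the board; open along +x. It turns clockwise seen from above to open.
- hookA_lip (a point): nominal (p = 0) middle of the lip's top edge with the arm FOLDED (fixed to the mount, does not move with the arm). The lip is upright, 8 mm thick, from 78 to 92 mm from the axis; its top is 21 mm above arm mid-height and 20 mm above the board's top, so a closed fingertip can reach in behind it over the board's edge and push it out.
- hookA_catch (a point): nominal (p = 0) top of the sprung ball of the catch below the folded arm: 24 mm out of the board, 55 mm along +y from the axis; a nub under the arm, 55 mm from the axis, clicks over it. The catch housing reaches 31 mm + p out of the board and, like the backplate, stays below arm mid-height except the ball.
- hookA_arm (a joint): angle of hookA's arm: 0 folded flat on its stop, 1.571 square to the board on its stop. Stiff hinge (about 2 N at the lip), stays where left. The ball resists from 0.27 to 0.02 rad, crest at 0.14: 4 to 10 N at the lip to click over it either way; then the arm must be pressed on to its stop.
- hookB: mount of the identical other hook, empty and folded flat at the start. Origin: on the board's far face, 187 mm above the worktop, at arm mid-height; axes as the board's. Its backplate is packed off the board with washers by p = 0 to 20 mm, unknown and in no reading: it stands p further along +x than all readings. The fingers' push on it must stay under 15 N; gripping counts.
- hookB_pivot (a point): nominal (p = 0) upright hinge axis of hookB: 16 mm out of the board face, same height and axes as hookB. Arm: straight bar 8 mm thick, 10 mm high (z -5 to +5), to 92 mm from the axis; hub 18 mm round. Folded it points along +y, its back 12 mm + p off the board; open along +x. It turns clockwise seen from above to open.
- hookB_lip (a point): nominal (p = 0) middle of the lip's top edge with the arm FOLDED (fixed to the mount, does not move with the arm). The lip is upright, 8 mm thick, from 78 to 92 mm from the axis; its top is 21 mm above arm mid-height and 20 mm above the board's top, so a closed fingertip can reach in behind it over the board's edge and push it out.
- hookB_catch (a point): nominal (p = 0) top of the sprung ball of the catch below the folded arm: 24 mm out of the board, 55 mm along +y from the axis; a nub under the arm, 55 mm from the axis, clicks over it. The catch housing reaches 31 mm + p out of the board and, like the backplate, stays below arm mid-height except the ball.
- hookB_arm (a joint): angle of hookB's arm: 0 folded flat on its stop, 1.571 square to the board on its stop. Stiff hinge (about 2 N at the lip), stays where left. The ball resists from 0.27 to 0.02 rad, crest at 0.14: 4 to 10 N at the lip to click over it either way; then the arm must be pressed on to its stop.
- squeegee: grey shower squeegee, 160 to 260 g, hanging by its loop handle. Origin: middle of the loop's upper inner edge, which rests on the arm (5 mm above hook when hung). z up, y across loop and blade (along the board when hung), x through the loop. Below the loop a 14 mm neck to z -100 mm, then a blade 150 mm wide, 16 mm thick, to z -129 mm.
- squeegee_eye (a point): centre of the squeegee's loop opening, 21 mm below its origin. Opening 32 mm wide, 42 mm high (origin z 0 to -42 mm); outside 48 mm wide (y), z +8 to -50 mm, 10 mm thick, of 8 mm bars; grip it across its two upright sides (48 mm). To come off or on, the opening must pass the arm's end and lip, 26 mm high (5 mm below to 21 mm above arm mid-height).
- tumbler: white ceramic tumbler, 68 mm across, 95 mm high, on the worktop; origin at the centre of its underside. Leave alone
- pump: white bottle with a black cap, 60 mm across, 150 mm high, on the worktop; origin at the centre of its underside. Leave alone
- soap: cream bar of soap, 55 x 85 x 25 mm, on the worktop; origin at the centre of its underside. Leave alone
Mind the look-alikes: they are no part of the job. Several things have the shape of the squeegee; the one meant has the colours described above.

How it is judged (in metres and radians):
On the way, in this order (a step that is already met when the one before it is completed fails the run):
1. the folded hook is swung fully out (over 1.45 rad) (value of joint hookB_arm above 1.45 rad), for 0.2 s.
2. the squeegee hangs on that hook, let go (contact force between squeegee and hookB above 0.6 N and contact force between squeegee and the fingers below 0.1 N and x of squeegee in the frame of hookB between 0.02 and 0.12 m and z of squeegee in the frame of hookB between 0 and 0.012 m), for 0.3 s.
3. the emptied hook is folded flat (under 0.025 rad) (value of joint hookA_arm below 0.025 rad), for 0.2 s.
At the end, for the whole second after the job is handed in: hookA is folded flat (under 0.025 rad), hookB stands out (over 1.4 rad), and the squeegee hangs at rest and upright (within 0.25 rad) by the top of its loop on hookB's arm, between pivot and lip (20 to 120 mm from the board) (value of joint hookA_arm below 0.025 rad and value of joint hookB_arm above 1.4 rad and contact force between squeegee and hookB above 0.6 N and x of squeegee in the frame of hookB between 0.02 and 0.12 m and y of squeegee in the frame of hookB between -0.03 and 0.03 m and z of squeegee in the frame of hookB between 0 and 0.012 m and angle between squeegee's own z axis and vertical below 0.25 rad and linear speed of squeegee below 0.05 m/s); the robot touches nothing.
It fails at once if the robot pushes or grips a hook with more than 15 N (contact force between any of hookA, hookB and the fingers above 15 N or contact force between any of hookA, hookB and the arm above 15 N).
It fails at once if the squeegee is set on or dragged against a hook with more than 25 N (contact force between any of hookA, hookB and squeegee above 25 N).
It fails at once if the squeegee is dropped (height (world z) of squeegee below 0.15 m).
It fails at once if a bystander is disturbed (moved over 20 mm) (distance of any of tumbler, pump, soap from where it was at the start of the episode above 0.02 m).
It also fails if it takes over 72 s, if anything falls off the work surface, if the arm or the gripper's body presses on something with over 40 N, if the wrist force passes 120 N, or if a joint passes its speed limit or range.

## Working session

There is one attempt and no reset: what is moved stays moved. The work goes in short steps, Python scripts to look and compute and a shell command to move; the robot and the scene stay as the last step left them, time stands still between calls to the robot, and variables do not carry over. Pictures are saved under pics/ and viewed, at most 10 in all, crops included, and the job is handed in when it is done.

```bash
ls; mkdir -p pics
python3 - <<'E'
from cell import env
import cv2,json
o=env.get_obs();print(o)
for n in("scene","top","wrist"):
    c=env.get_calibration(n);print(n,c)
    cv2.imwrite(f"pics/{n}0.png",env.read_camera(n))
E
```

```text
pics
{'time_s': 0.0, 'qpos': array([-64.45206039,  18.43909094,  -4.01593776,  83.17429134,
         1.29628277,  78.5408596 ,  -3.26056714]), 'joint_velocities': array([ 0.05753134,  0.00402088,  0.0818512 , -0.0716292 , -0.12645731,
       -0.06079042, -0.03037225]), 'effort': array([ 1.09165820e-03, -4.91306126e+01, -4.03330754e-01, -3.12517869e+01,
       -6.40367414e-02,  4.38136433e-02,  1.66299019e-04]), 'tool_pos': array([0.27184613, 0.58981809, 0.22146657]), 'tool_rot': array([-1.79891074e+02,  6.86228181e-03,  1.55261877e+02]), 'force': array([ 0.41444153, -0.34258283, -0.47535934]), 'wrist_torque': array([ 0.03688771,  0.00660826, -0.0025473 ]), 'grasp_force': 0.0, 'grip_width': 0.0871947489933827}
scene {'fov_y': 52.461654246670996, 'cx': 322.10234115447685, 'cy': 233.48259117606847, 'pose': array([[ 8.57511353e-03, -6.79092273e-01,  7.34002829e-01,
         1.42522294e+00],
       [ 9.99901702e-01,  1.39659913e-02,  1.23967665e-03,
         4.13599400e-02],
       [-1.10929320e-02,  7.33920048e-01,  6.79145279e-01,
         8.51302441e-01],
       [ 0.00000000e+00,  0.00000000e+00,  0.00000000e+00,
         1.00000000e+00]])}
top {'fov_y': 42.527501928690505, 'cx': 315.5259674493532, 'cy': 236.59696727636376, 'pose': array([[ 0.01148865,  0.98026164, -0.19737052,  0.40010677],
       [-0.99992399,  0.0121459 ,  0.00211982,  0.02454289],
       [ 0.00447522,  0.19733116,  0.98032667,  1.43527824],
       [ 0.        ,  0.        ,  0.        ,  1.        ]])}
wrist {'fov_y': 65.70646984690485, 'cx': 317.0195476288114, 'cy': 239.5493861662743, 'pose': array([[ 4.17973125e-01, -8.78540079e-01, -2.31226721e-01,
         2.09128846e-01],
       [ 9.08458884e-01,  4.03938225e-01,  1.07407476e-01,
         6.19656363e-01],
       [-9.60461198e-04, -2.54953408e-01,  9.66952862e-01,
         3.83487900e-01],
       [ 0.00000000e+00,  0.00000000e+00,  0.00000000e+00,
         1.00000000e+00]])}
```

View pics/scene0.png

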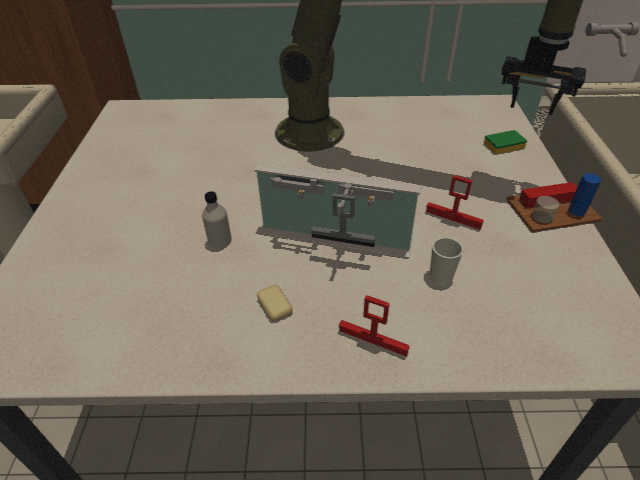

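View pics/top0.png

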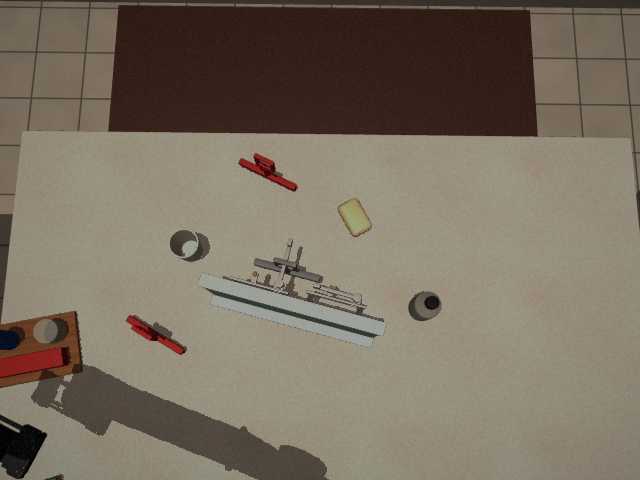

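Run:
```python
import cv2,numpy as np
t=cv2.imread("pics/top0.png")[225:355,190:395];s=cv2.imread("pics/scene0.png")[155:265,245:425]
t=cv2.resize(t,(473,300),interpolation=3);t=cv2.resize(cv2.imread("pics/top0.png")[230:350,190:390],(800,480),interpolation=2)[:300*2]
s=cv2.resize(s,(800,489),interpolation=2)
cv2.imwrite("pics/tc.png",t);cv2.imwrite("pics/sc.png",s)
```

```text
(no output)
```

View pics/tc.png

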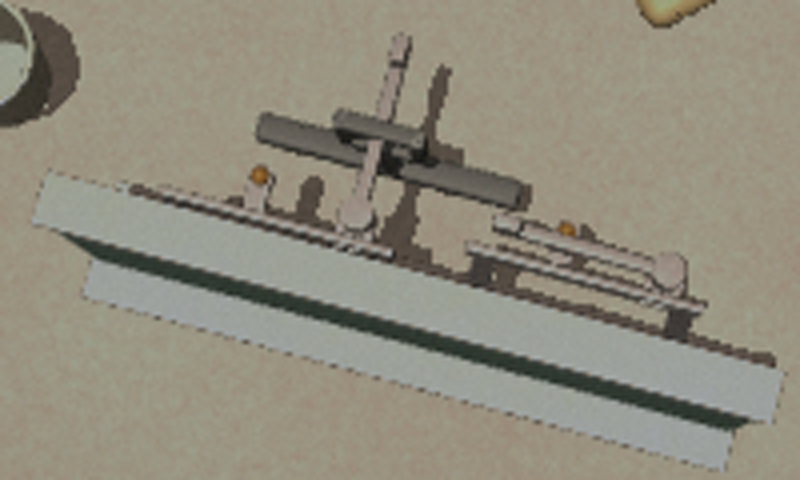

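View pics/sc.png

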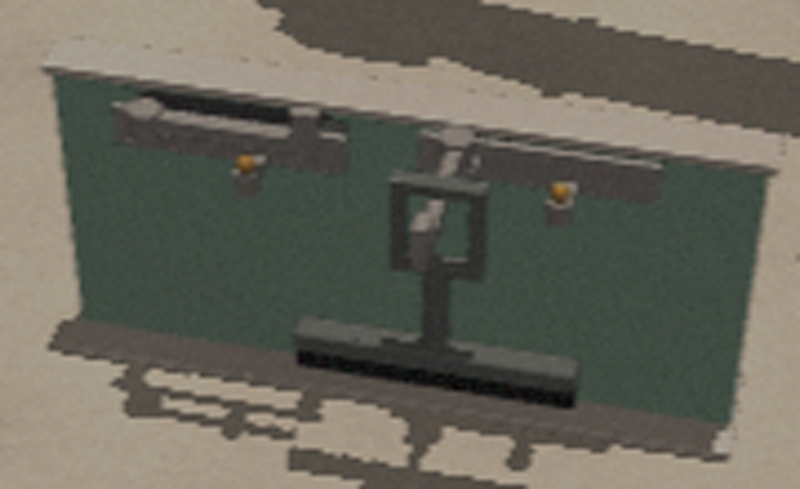

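```bash
cat > h.py <<'E'
import numpy as np, cv2
from cell import env
from scipy.spatial.transform import Rotation as Rn
def ray(n,u,v,c=None):
    c=c or env.get_calibration(n);f=240/np.tan(np.radians(c["fov_y"]/2));P=c["pose"]
    x,y=(u-c["cx"])/f,(v-c["cy"])/f
    if n=="wrist":
        r=np.hypot(x,y); d=np.array([x/r*np.sin(r),-y/r*np.sin(r),-np.cos(r)])
    else: d=np.array([x,-y,-1.])
    d=P[:3,:3]@d; return P[:3,3],d/np.linalg.norm(d)
def onz(n,u,v,z,c=None):
    o,d=ray(n,u,v,c); return o+d*(z-o[2])/d[2]
def tri(*rs):
    A=sum(np.eye(3)-np.outer(d,d) for o,d in rs);b=sum((np.eye(3)-np.outer(d,d))@o for o,d in rs)
    p=np.linalg.solve(A,b);return p,max(np.linalg.norm(np.cross(p-o,d)) for o,d in rs)
def proj(n,p,c=None):
    c=c or env.get_calibration(n);f=240/np.tan(np.radians(c["fov_y"]/2));P=c["pose"]
    q=P[:3,:3].T@(np.asarray(p)-P[:3,3]);x,y,z=q[0],-q[1],-q[2]
    if n=="wrist":
        r=np.hypot(x,y);t=np.arctan2(r,z);return np.array([c["cx"]+f*t*x/r,c["cy"]+f*t*y/r])
    return np.array([c["cx"]+f*x/z,c["cy"]+f*y/z])
E
python3 - <<'E'
from h import *
np.set_printoptions(precision=4,suppress=True)
T=lambda a,b:(190+a/4,230+b/4)
S=lambda a,b:(245+a/4.444,155+b/4.444)
pts={'hubA':((358,212),(457,135)),'hubB':((670,268),(145,105)),'lipB':((508,224),(306,112)),'lipA':((400,40),(424,213)),
'ballA':((260,174),(562,190)),'ballB':((567,229),(247,162)),'capL':((55,172),(775,168)),'capR':((783,372),(45,68)),'loopL':((340,112),(489,181)),'loopR':((425,130),(391,174))}
for k,(t,s) in pts.items():
    p,e=tri(ray("top",*T(*t)),ray("scene",*S(*s)));print(k,p,round(e,4))
a=onz("top",*T(55,172),.188);b=onz("top",*T(783,372),.188);d=(a-b)[:2];L=np.linalg.norm(d);d/=L
print(a,b,L,d, np.degrees(np.arctan2(d[1],d[0])))
a2=onz("top",*T(35,225),.188);b2=onz("top",*T(775,422),.188);print(a2,b2)
n=np.array([d[1],-d[0]]);print('n',n)
for k,z in(('hubA',.192),('hubB',.192),('lipB',.208),('lipA',.208),('ballA',.182),('ballB',.182),('loopL',.200),('loopR',.2)):
    p=onz("top",*T(*pts[k][0]),z)[:2]-(a+b)[:2]/2; print(k,'board frame x,y',p@n,p@d)
E
```

```text
hubA [0.5539 0.0964 0.1903] 0.0026
hubB [ 0.527  -0.0618  0.1921] 0.0024
lipB [0.5473 0.0205 0.2012] 0.0028
lipA [0.6392 0.0763 0.2098] 0.0028
ballA [0.5755 0.1485 0.1713] 0.0026
ballB [ 0.5487 -0.0102  0.1711] 0.0026
capL [0.574  0.2533 0.182 ] 0.0035
capR [ 0.4763 -0.1193  0.1802] 0.0028
loopL [0.6037 0.1077 0.2   ] 0.0041
loopR [0.5951 0.0626 0.1985] 0.0022
[0.5728 0.2487 0.188 ] [ 0.4761 -0.1211  0.188 ] 0.3822492277800351 [0.253  0.9675] 75.34483110538784
[0.5456 0.2575 0.188 ] [ 0.4512 -0.1169  0.188 ]
n [ 0.9675 -0.253 ]
hubA board frame x,y 0.020723934138791953 0.03637699756541552
hubB board frame x,y 0.03506861138598588 -0.12313166707768455
lipB board frame x,y 0.033067559239804714 -0.03886807148276839
lipA board frame x,y 0.10888796949560242 0.03860081901677303
ballA board frame x,y 0.027297795568587975 0.09096651874981304
ballB board frame x,y 0.041597233252961184 -0.06790679206658311
loopL board frame x,y 0.06645644887031038 0.05852014052046615
loopR board frame x,y 0.06897799302100364 0.014467318816954818
```

```bash
cat >> h.py <<'E'
MID=np.array([.52445,.0638]);N=np.array([.9675,-.253]);D=np.array([.253,.9675]);BY=-14.655
def b2w(x,y,z): return np.r_[MID+x*N+y*D,z]
def w2b(p): q=np.asarray(p)[:2]-MID;return np.r_[q@N,q@D,p[2]]
def go(x,y,z,yaw,n):
    "per-row shift and turn to board point, tool down, absolute yaw"
    o=env.get_obs();R0=Rn.from_euler('xyz',o["tool_rot"],degrees=True);R1=Rn.from_euler('xyz',[180,0,yaw],degrees=True)
    w=(R0.inv()*R1).as_rotvec()/n;M=sum((R0*Rn.from_rotvec(w*k)).as_matrix() for k in range(n))
    s=np.linalg.solve(M,b2w(x,y,z)-o["tool_pos"])
    print(n,"rows:",np.round(s,4).tolist(),np.round(w,4).tolist())
def st():
    o=env.get_obs();print("t",round(o["time_s"],2),"board",np.round(w2b(o["tool_pos"]),4),"rot",np.round(o["tool_rot"],1),"F",np.round([o["force"][:2]@N,o["force"][:2]@D,o["force"][2]],1),"w",round(o["grip_width"],4),"g",round(o["grasp_force"],1))
E
python3 -m jog '[[0,0,-0.04,0,0,0,0],[0,0,-0.04,0,0,0,0]]'
python3 -c "
from h import *
st();go(.004,-.040,.30,BY+90,20)"
```

```text
time_s: 0.32
tool_pos: [0.2713, 0.5884, 0.2996]
tool_rot: [-179.5, 0.0, 155.3]
force: [0.5, 1.8, 0.2]
grip_width: 0.0802
grasp_force: 0.0
t 0.32 board [-0.3776  0.4435  0.2996] rot [-179.5    0.   155.3] F [0.  1.9 0.2] w 0.0802 g 0.0
20 rows: [-0.0334, -0.0021, 0.0] [-0.0003, 0.0003, 0.0697]
```

```bash
python3 -m jog '[[-0.0334,-0.0021,0,0,0,0.07,0],[-0.0334,-0.0021,0,0,0,0.07,0],[-0.0334,-0.0021,0,0,0,0.07,0],[-0.0334,-0.0021,0,0,0,0.07,0],[-0.0334,-0.0021,0,0,0,0.07,0],[-0.0334,-0.0021,0,0,0,0.07,0],[-0.0334,-0.0021,0,0,0,0.07,0],[-0.0334,-0.0021,0,0,0,0.07,0],[-0.0334,-0.0021,0,0,0,0.07,0],[-0.0334,-0.0021,0,0,0,0.07,0]]'
python3 -m jog '[[-0.0334,-0.0021,0,0,0,0.07,0],[-0.0334,-0.0021,0,0,0,0.07,0],[-0.0334,-0.0021,0,0,0,0.07,0],[-0.0334,-0.0021,0,0,0,0.07,0],[-0.0334,-0.0021,0,0,0,0.07,0],[-0.0334,-0.0021,0,0,0,0.07,0],[-0.0334,-0.0021,0,0,0,0.07,0],[-0.0334,-0.0021,0,0,0,0.07,0],[-0.0334,-0.0021,0,0,0,0.07,0],[-0.0334,-0.0021,0,0,0,0.07,0],[0,0,0,0,0,0,0],[0,0,0,0,0,0,0]]'
python3 -c "
from h import *
st();go(.004,-.040,.240,BY+90,3)
import pickle
c=env.get_calibration('wrist');im=env.read_camera('wrist');cv2.imwrite('pics/w1.png',im);pickle.dump(c,open('w1.pkl','wb'));print(env.get_obs()['qpos'])"
```

```text
time_s: 1.15
tool_pos: [0.4991, 0.3513, 0.302]
tool_rot: [-180.0, 0.0, 114.9]
force: [-0.0, 0.2, -0.4]
grip_width: 0.0147
grasp_force: 0.0
time_s: 2.15
tool_pos: [0.518, 0.0231, 0.3028]
tool_rot: [180.0, -0.1, 74.8]
force: [0.1, 1.3, 0.8]
grip_width: 0.0005
grasp_force: 0.0
t 2.15 board [ 0.004  -0.041   0.3028] rot [ 1.80e+02 -1.00e-01  7.48e+01] F [-0.2  1.3  0.8] w 0.0005 g 0.0
3 rows: [0.0003, -0.0, 0.0209] [0.0001, -0.0003, -0.0032]
[-3.08828633e+01  4.78667871e-02  2.53757164e+01  9.50966469e+01
 -7.94638174e-02  8.48378284e+01 -2.05008810e+01]
```

View pics/w1.png

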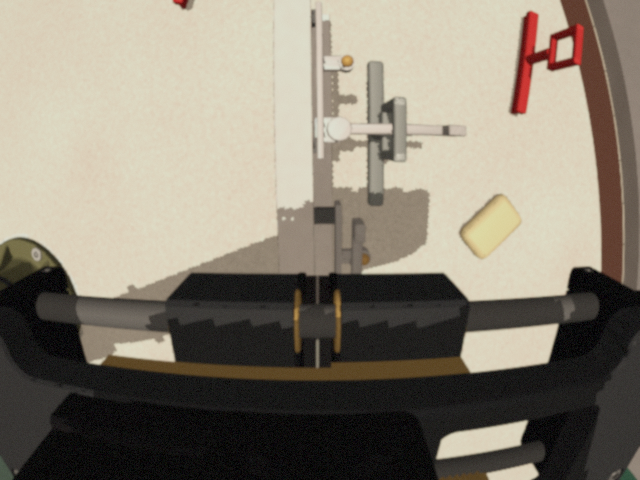

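```bash
python3 -c "
from h import *
import pickle
c=pickle.load(open('w1.pkl','rb'))
for k,u,v,z in(('hubA',338,128,.192),('lipAend',466,131,.208),('lipB near end back',354,221,.208),('lipB front',366,221,.208),('ballB',364,258,.182),('ballA',347,61,.182),('cap edge',313,60,.188),('cap edge2',313,180,.188),('loopL',400,98,.2),('loopR',400,160,.2),('loopxnear',393,130,.2),('loopxfar',407,130,.2),('plateB',341,203,.187)):
    print(k,np.round(w2b(onz('wrist',u,v,z,c)),4))"
```

```text
hubA [0.0202 0.0408 0.192 ]
lipAend [0.1122 0.0413 0.208 ]
lipB near end back [ 0.0306 -0.0251  0.208 ]
lipB front [ 0.0392 -0.0251  0.208 ]
ballB [ 0.0418 -0.0609  0.182 ]
ballA [0.0281 0.0935 0.182 ]
cap edge [0.0025 0.0928 0.188 ]
cap edge2 [0.0017 0.0022 0.188 ]
loopL [0.0643 0.0632 0.2   ]
loopR [0.0645 0.0181 0.2   ]
loopxnear [0.0591 0.0397 0.2   ]
loopxfar [0.0695 0.04   0.2   ]
plateB [ 0.0226 -0.0155  0.187 ]
```

```bash
python3 -m jog '[[0.0013,0,0.030,0,0,-0.005,0],[0.0013,0,0.030,0,0,-0.005,0],[0.0013,0,0.030,0,0,0,0],[0,0,0.013,0,0,0,0],[0,0,0.001,0,0,0,0],[0,0,0,0,0,0,0],[0,0,0,0,0,0,0]]' 
python3 -c "
from h import *
st();go(.004,-.036,.197,BY+90,1)"
```

```text
time_s: 2.78
tool_pos: [0.5202, 0.0303, 0.1996]
tool_rot: [179.9, -0.0, 75.7]
force: [-0.3, -0.0, 0.4]
grip_width: 0.0003
grasp_force: 0.0
t 2.78 board [ 0.0043 -0.0335  0.1996] rot [179.9  -0.   75.7] F [-0.3 -0.1  0.4] w 0.0003 g 0.0
1 rows: [-0.0025, -0.0003, 0.0026] [0.0015, -0.0007, 0.0064]
```

```bash
python3 -m jog '[[-0.0025,0.004,0.0025,0,0,0.006,0],[0,0.004,0,0,0,0,0],[0,0.001,0,0,0,0,0],[0,0.001,0,0,0,0,0]]';python3 -m jog '[[0,0.001,0,0,0,0,0],[0,0.001,0,0,0,0,0]]';python3 -m jog '[[0,0.001,0,0,0,0,0],[0,0.001,0,0,0,0,0]]'
python3 -c "
from h import *
st()"
```

```text
time_s: 3.12
tool_pos: [0.5291, 0.0242, 0.1967]
tool_rot: [179.9, -0.0, 75.2]
force: [0.0, 0.0, -0.1]
grip_width: 0.0005
grasp_force: 0.0
time_s: 3.28
tool_pos: [0.5305, 0.0239, 0.1962]
tool_rot: [180.0, -0.0, 75.3]
force: [-1.0, 0.2, -0.8]
grip_width: 0.0006
grasp_force: 0.0
time_s: 3.45
tool_pos: [0.5323, 0.0235, 0.1961]
tool_rot: [180.0, -0.0, 75.3]
force: [0.0, -0.2, 0.6]
grip_width: 0.0003
grasp_force: 0.0
t 3.45 board [ 0.0178 -0.037   0.1961] rot [180.   -0.   75.3] F [ 0.  -0.2  0.6] w 0.0003 g 0.0
```

```bash
for i in 1; do :; done; python3 -m jog '[[0,0.001,0,0,0,0,0],[0,0.001,0,0,0,0,0]]' | grep -E 'pos|force:'; python3 -m jog '[[0,0.001,0,0,0,0,0],[0,0.001,0,0,0,0,0]]'| grep -E 'pos|force:'; python3 -m jog '[[0,0.001,0,0,0,0,0],[0,0.001,0,0,0,0,0]]'| grep -E 'pos|force:'
python3 -c "
from h import *
st()"
```

```text
tool_pos: [0.5343, 0.0229, 0.1961]
force: [0.9, 0.5, -0.4]
grasp_force: 0.0
tool_pos: [0.5361, 0.0224, 0.196]
force: [-2.1, 0.9, 0.6]
grasp_force: 0.9
tool_pos: [0.5375, 0.0221, 0.196]
force: [-2.6, 0.7, 2.1]
grasp_force: 1.7
t 3.95 board [ 0.0231 -0.037   0.196 ] rot [-179.9    0.    75.3] F [-2.7 -0.   2.1] w 0.0004 g 1.7
```

```bash
R='x'; python3 -m jog '[[0.0002,0.001,0,0,0,0.012,0],[0.0002,0.001,0,0,0,0.012,0],[0.0002,0.001,0,0,0,0.012,0],[0.0002,0.001,0,0,0,0.012,0]]' | grep -E 'pos|force:'; python3 -m jog '[[0.0002,0.001,0,0,0,0.012,0],[0.0002,0.001,0,0,0,0.012,0],[0.0002,0.001,0,0,0,0.012,0],[0.0002,0.001,0,0,0,0.012,0]]'| grep -E 'pos|force:'
python3 -c "
from h import *
st()"
```

```text
tool_pos: [0.5397, 0.0221, 0.1959]
force: [-8.9, 0.9, 5.4]
grasp_force: 4.6
tool_pos: [0.5448, 0.0211, 0.1959]
force: [-3.4, 0.2, 2.5]
grasp_force: 2.0
t 4.62 board [ 0.0305 -0.0361  0.1959] rot [-1.798e+02  1.000e-01  6.970e+01] F [-3.3 -0.7  2.5] w 0.0005 g 2.0
```

```bash
python3 -m jog '[[0.0003,0.0017,0,0,0,0.02,0],[0.0003,0.0017,0,0,0,0.02,0],[0.0003,0.0017,0,0,0,0.02,0],[0.0003,0.0017,0,0,0,0.02,0]]' | grep -E 'pos|force:'; python3 -m jog '[[0.0003,0.002,0,0,0,0.024,0],[0.0003,0.002,0,0,0,0.024,0],[0.0003,0.002,0,0,0,0.024,0],[0.0003,0.002,0,0,0,0.024,0],[0.0003,0.002,0,0,0,0.024,0],[0.0003,0.002,0,0,0,0.024,0]]'| grep -E 'pos|force:'
python3 -c "
from h import *
st()"
```

```text
tool_pos: [0.553, 0.0192, 0.1958]
force: [-2.4, -0.5, -0.9]
grasp_force: 1.0
tool_pos: [0.5645, 0.0155, 0.196]
force: [-2.8, -0.4, -0.3]
grasp_force: 1.0
t 5.45 board [ 0.0509 -0.0366  0.196 ] rot [-180.     0.    56.8] F [-2.6 -1.1 -0.3] w 0.0002 g 1.0
```

```bash
python3 -m jog '[[0.0005,0.0034,0,0,0,0.04,0],[0.0005,0.0034,0,0,0,0.04,0],[0.0005,0.0034,0,0,0,0.04,0],[0.0005,0.0034,0,0,0,0.04,0],[0.0005,0.0034,0,0,0,0.04,0],[0.0005,0.0034,0,0,0,0.04,0],[0.0005,0.0034,0,0,0,0.04,0],[0.0005,0.0034,0,0,0,0.04,0],[0.0005,0.0034,0,0,0,0.04,0],[0.0005,0.0034,0,0,0,0.04,0]]' | grep -E 'pos|force:'; python3 -m jog '[[0.0005,0.0034,0,0,0,0.04,0],[0.0005,0.0034,0,0,0,0.04,0],[0.0005,0.0034,0,0,0,0.04,0],[0.0005,0.0034,0,0,0,0.04,0],[0.0005,0.0034,0,0,0,0.04,0],[0.0005,0.0034,0,0,0,0.04,0],[0.0005,0.0034,0,0,0,0.04,0],[0.0005,0.0034,0,0,0,0.04,0],[0.0005,0.0034,0,0,0,0.04,0],[0.0005,0.0034,0,0,0,0.04,0]]' | grep -E 'pos|force:'
python3 -c "
from h import *
st()
p=w2b(env.get_obs()['tool_pos'])[:2]-[.035,-.121]
t=np.radians(75.345-env.get_obs()['tool_rot'][2]);u=np.array([np.sin(t),np.cos(t)]);w=np.array([np.cos(t),-np.sin(t)]);print(t,p@u,p@w)"
```

```text
tool_pos: [0.5926, -0.0036, 0.1961]
force: [-3.3, 0.6, -0.4]
grasp_force: 1.0
tool_pos: [0.611, -0.032, 0.1962]
force: [-2.6, 1.5, 0.3]
grasp_force: 1.0
t 7.12 board [ 0.108  -0.0708  0.1962] rot [-1.799e+02 -1.000e-01  1.100e+01] F [-2.9  0.8  0.3] w 0.0005 g 1.0
1.1233647038529375 0.08750322653368854 -0.013663455022822634
```

```bash
python3 -m jog '[[0.0004,0.0026,0,0,0,0.03,0],[0.0004,0.0026,0,0,0,0.03,0],[0.0004,0.0026,0,0,0,0.03,0],[0.0004,0.0026,0,0,0,0.03,0],[0.0004,0.0026,0,0,0,0.03,0],[0.0004,0.0026,0,0,0,0.03,0],[0.0004,0.0026,0,0,0,0.03,0],[0.0004,0.0026,0,0,0,0.03,0],[0.0003,0.0017,0,0,0,0.02,0],[0.0002,0.0009,0,0,0,0.01,0],[0.0002,0.0009,0,0,0,0.01,0]]' | grep -E 'pos|force:'; python3 -m jog '[[0.0001,0.0009,0,0,0,0.01,0],[0.0001,0.0009,0,0,0,0.01,0]]'| grep -E 'pos|force:'
python3 -m jog '[[0.0001,0.0009,0,0,0,0.01,0],[0.0001,0.0009,0,0,0,0.01,0]]'| grep -E 'pos|force:'
python3 -c "
from h import *
st()
p=w2b(env.get_obs()['tool_pos'])[:2]-[.035,-.121]
t=np.radians(75.345-env.get_obs()['tool_rot'][2]);u=np.array([np.sin(t),np.cos(t)]);w=np.array([np.cos(t),-np.sin(t)]);print(t,p@u,p@w)"
```

```text
tool_pos: [0.6159, -0.057, 0.1961]
force: [-1.8, 2.0, 0.9]
grasp_force: 0.9
tool_pos: [0.616, -0.0586, 0.1961]
force: [-1.3, 1.4, 0.4]
grasp_force: 0.9
tool_pos: [0.616, -0.0605, 0.1961]
force: [-1.4, 2.8, 0.4]
grasp_force: 0.9
t 8.37 board [ 0.12   -0.0971  0.1961] rot [-180.    -0.    -7.3] F [-2.1  2.4  0.4] w 0.0001 g 0.9
1.442037758918138 0.08740165047255077 -0.012800704438480581
```

```bash
for k in 1; do python3 -m jog '[[0.0001,0.0009,0,0,0,0.01,0],[0.0001,0.0009,0,0,0,0.01,0],[0.0001,0.0009,0,0,0,0.01,0],[0.0001,0.0009,0,0,0,0.01,0]]'| grep -E 'pos|force:'; python3 -m jog '[[0.0001,0.0009,0,0,0,0.01,0],[0.0001,0.0009,0,0,0,0.01,0]]'| grep -E 'pos|force:';python3 -m jog '[[0.0001,0.0009,0,0,0,0.01,0],[0.0001,0.0009,0,0,0,0.01,0]]'| grep -E 'pos|force:'; done
python3 -c "
from h import *
st()
p=w2b(env.get_obs()['tool_pos'])[:2]-[.035,-.121]
t=np.radians(75.345-env.get_obs()['tool_rot'][2]);u=np.array([np.sin(t),np.cos(t)]);w=np.array([np.cos(t),-np.sin(t)]);print(t,p@u,p@w)"
```

```text
tool_pos: [0.6159, -0.0642, 0.1961]
force: [-1.3, 1.9, -0.3]
grasp_force: 0.9
tool_pos: [0.6159, -0.066, 0.1961]
force: [-1.0, 1.6, -0.0]
grasp_force: 0.9
tool_pos: [0.6157, -0.0678, 0.1961]
force: [-0.0, 2.3, 0.8]
grasp_force: 0.9
t 9.03 board [ 0.1216 -0.1043  0.1961] rot [-180.    -0.   -11.9] F [-0.6  2.3  0.8] w 0.0005 g 0.9
1.5222362094028732 0.08732238940045599 -0.012522128143393365
```

```bash
python3 -m jog '[[0.0001,0.0009,0,0,0,0.01,0],[0.0001,0.0009,0,0,0,0.01,0]]'| grep -E 'pos|force:'; python3 -m jog '[[0.0001,0.0009,0,0,0,0.01,0],[0.0001,0.0007,0,0,0,0.01,0]]'| grep -E 'pos|force:';python3 -m jog '[[0,0.0005,0,0,0,0.005,0],[0,0.0005,0,0,0,0,0]]'| grep -E 'pos|force:'
python3 -c "
from h import *
st()"
```

```text
tool_pos: [0.6156, -0.0696, 0.1962]
force: [0.6, 2.0, -1.0]
grasp_force: 1.0
tool_pos: [0.6156, -0.0705, 0.1962]
force: [1.5, 3.9, -0.3]
grasp_force: 2.0
tool_pos: [0.6156, -0.0706, 0.1962]
force: [1.2, 5.9, -0.1]
grasp_force: 2.9
t 9.53 board [ 0.1222 -0.107   0.1962] rot [-179.9   -0.   -14.3] F [-0.3  6.  -0.1] w 0.0002 g 2.9
```

```bash
python3 -m jog '[[0,-0.005,0,0,0,0,0],[0,-0.02,0,0,0,0,0],[0,0,-0.035,0,0,0,0],[0,0,-0.035,0,0,0,0.087],[-0.014,-0.03,0,0,0,0,0.087],[-0.014,-0.03,0,0,0,0,0.087],[-0.014,-0.03,0,0,0,0,0.087],[-0.014,-0.03,0,0,0,0,0.087],[0,0,0,0,0,0,0.087],[0,0,0,0,0,0,0.087]]'
python3 -c "
from h import *
import pickle
st();go(.064,.040,.164,BY,8)
c=env.get_calibration('wrist');im=env.read_camera('wrist');cv2.imwrite('pics/w2.png',im);pickle.dump(c,open('w2.pkl','wb'));print(env.get_obs()['qpos'])"
```

```text
time_s: 10.37
tool_pos: [0.5965, 0.084, 0.2658]
tool_rot: [179.9, -0.0, -14.1]
force: [-0.2, -0.9, -0.2]
grip_width: 0.0392
grasp_force: 0.0
t 10.37 board [0.0646 0.0378 0.2658] rot [179.9  -0.  -14.1] F [ 0.  -0.9 -0.2] w 0.0392 g 0.0
8 rows: [-0.0001, -0.0003, 0.0127] [0.0002, -0.0, 0.0011]
[ -40.75913627   12.87371303   36.20036008   87.71754383   -7.50820945
   81.89938653 -108.54614083]
```

View pics/w2.png

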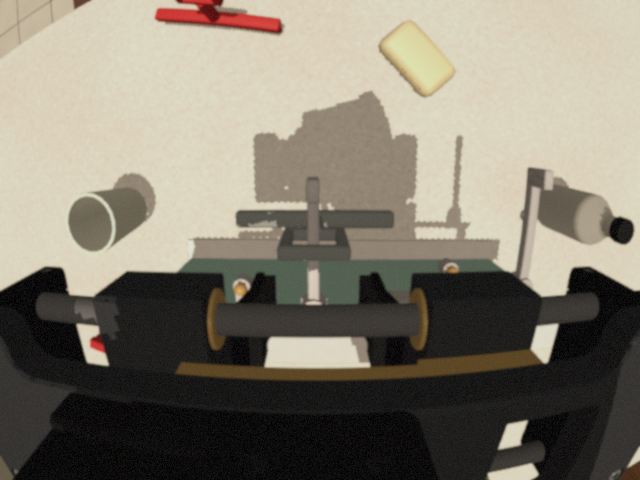

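```bash
python3 -c "
from h import *
import pickle
c=pickle.load(open('w2.pkl','rb'))
for u,v,z in((284,229,.2),(345,229,.2),(282,242,.2),(348,242,.2),(548,170,.208),(530,170,.208),(313,178,.208)):
    print(np.round(w2b(onz('wrist',u,v,z,c)),4))"
python3 -m jog '[[0,0,0,0,0,0,0.087],[0,0,0,0,0,0,0.087],[0,0,0,0,0,0,0.087],[0,0,0,0,0,0,0.087],[-0.0002,-0.0012,0.016,0,0,0.002,0.087],[-0.0002,-0.0012,0.016,0,0,0.002,0.087],[0,0,0.016,0,0,0.002,0.087],[0,0,0.016,0,0,0.002,0.087],[0,0,0.016,0,0,0,0.087],[0,0,0.016,0,0,0,0.087],[0,0,0.006,0,0,0,0.087],[0,0,0,0,0,0,0.087]]'
python3 -c "
from h import *
st()"
```

```text
[0.0808 0.0593 0.2   ]
[0.0812 0.0208 0.2   ]
[0.0723 0.0607 0.2   ]
[0.0727 0.0187 0.2   ]
[ 0.1263 -0.1173  0.208 ]
[ 0.1251 -0.1019  0.208 ]
[0.1138 0.0412 0.208 ]
time_s: 11.42
tool_pos: [0.596, 0.0841, 0.1624]
tool_rot: [179.9, 0.1, -14.9]
force: [-0.7, 1.1, -0.3]
grip_width: 0.0871
grasp_force: 0.0
t 11.42 board [0.0641 0.0377 0.1624] rot [ 1.799e+02  1.000e-01 -1.490e+01] F [-1.   0.9 -0.3] w 0.0871 g 0.0
```

```bash
python3 -c "
import cv2
im=cv2.imread('pics/w2.png')[170:320,240:400];cv2.imwrite('pics/w2c.png',cv2.resize(im,(640,600),interpolation=2))"
```

```text
(no output)
```

View pics/w2c.png

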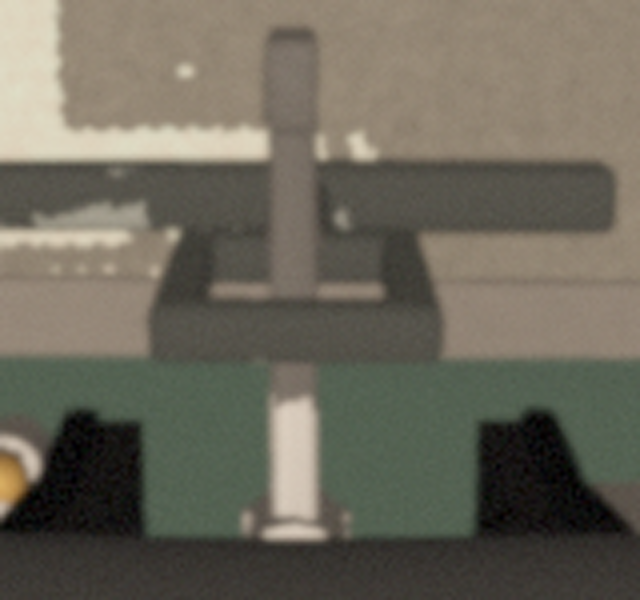

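```bash
python3 -m jog '[[0.0005,-0.0023,0,0,0,0,0.06],[0,0,0,0,0,0,0.06],[0,0,0,0,0,0,0.06],[0,0,0,0,0,0,0.053],[0,0,0,0,0,0,0.050],[0,0,0,0,0,0,0.047],[0,0,0,0,0,0,0.044],[0,0,0,0,0,0,0.040],[0,0,0,0,0,0,0.040]]' 20
python3 -c "
from h import *
st()"
```

```text
time_s: 12.17
tool_pos: [0.5981, 0.0865, 0.1642]
tool_rot: [180.0, -0.0, -14.9]
force: [-0.6, -0.9, 1.1]
grip_width: 0.0478
grasp_force: 20.0
t 12.17 board [0.0655 0.0406 0.1642] rot [180.   -0.  -14.9] F [-0.4 -1.   1.1] w 0.0478 g 20.0
```

```bash
python3 -m jog '[[0,0,-0.002,0,0,0,0.04],[0,0,-0.004,0,0,0,0.04],[0,0,-0.004,0,0,0,0.04],[0,0,-0.004,0,0,0,0.04],[0,0,-0.004,0,0,0,0.04],[0,0,-0.004,0,0,0,0.04],[0,0,-0.002,0,0,0,0.04],[0,0,0,0,0,0,0.04],[0,0,0,0,0,0,0.04]]' 35
python3 -c "
from h import *
import pickle
st()
c=env.get_calibration('wrist');im=env.read_camera('scene');cv2.imwrite('pics/s3.png',im)
cv2.imwrite('pics/s3c.png',cv2.resize(im[140:270,240:430],(760,520),interpolation=2))"
```

```text
time_s: 12.92
tool_pos: [0.5981, 0.0868, 0.1882]
tool_rot: [-180.0, -0.0, -14.8]
force: [0.6, 0.3, -2.5]
grip_width: 0.0478
grasp_force: 35.0
t 12.92 board [0.0655 0.0409 0.1882] rot [-180.    -0.   -14.8] F [ 0.5  0.5 -2.5] w 0.0478 g 35.0
```

View pics/s3c.png

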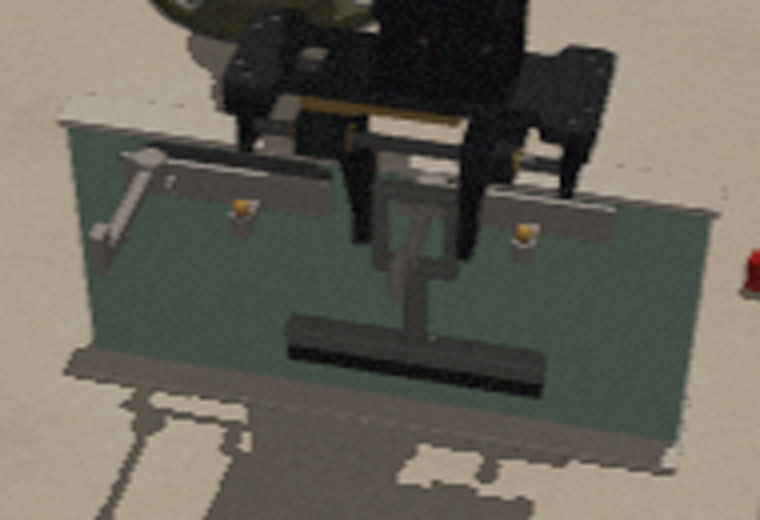

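```bash
python3 -m jog '[[0.003,0,0,0,0,0,0.04],[0.006,0,0,0,0,0,0.04],[0.007,0,0,0,0,0,0.04],[0.007,0,0,0,0,0,0.04],[0.007,0,0,0,0,0,0.04]]' |grep -E "force:|tool_pos"
python3 -m jog '[[0.008,0,0,0,0,0,0.04],[0.008,0,0,0,0,0,0.04],[0.008,0,0,0,0,0,0.04],[0.008,0,0,0,0,0,0.04],[0.008,0,0,0,0,0,0.04],[0.008,0,0,0,0,0,0.04],[0.006,0,0,0,0,0,0.04],[0.003,0,0,0,0,0,0.04],[0,0,0,0,0,0,0.04],[0,0,0,0,0,0,0.04]]'
python3 -c "
from h import *
st();go(.152,-.121,.1885,BY,10)"
```

```text
tool_pos: [0.628, 0.0787, 0.1879]
force: [0.3, -0.2, -2.3]
grasp_force: 35.0
time_s: 14.22
tool_pos: [0.6821, 0.0644, 0.188]
tool_rot: [180.0, 0.0, -14.9]
force: [-0.3, -0.2, -2.4]
grip_width: 0.0479
grasp_force: 35.0
t 14.22 board [0.1524 0.0404 0.188 ] rot [180.    0.  -14.9] F [-0.2 -0.3 -2.4] w 0.0479 g 35.0
10 rows: [-0.0, 0.0161, -0.0001] [0.0, 0.0, -0.0004]
```

```bash
python3 -m jog '[[0,0.006,0,0,0,0,0.04],[0,0.012,0,0,0,0,0.04],[0,0.018,0,0,0,0,0.04],[0,0.018,0,0,0,0,0.04],[0,0.018,0,0,0,0,0.04],[0,0.018,0,0,0,0,0.04],[0,0.018,0,0,0,0,0.04],[0,0.018,0,0,0,0,0.04],[0,0.017,0,0,0,0,0.04],[0,0.012,0,0,0,0,0.04],[0,0.006,0,0,0,0,0.04],[0,0,0,0,0,0,0.04]]'
python3 -m jog '[[0,0,0,0,0,0,0.04],[0,0,0,0,0,0,0.04]]' >/dev/null
python3 -c "
from h import *
st();go(.085,-.121,.1885,BY,10)
cv2.imwrite('pics/w4.png',env.read_camera('wrist'));im=env.read_camera('scene')
cv2.imwrite('pics/s4c.png',cv2.resize(im[150:280,210:400],(760,520),interpolation=2))"
```

```text
time_s: 15.22
tool_pos: [0.64, -0.0945, 0.1885]
tool_rot: [180.0, -0.0, -15.1]
force: [0.3, -0.1, -2.8]
grip_width: 0.0473
grasp_force: 35.0
t 15.38 board [ 0.1518 -0.1188  0.188 ] rot [-179.9    0.   -14.7] F [-0.2  0.4 -2.8] w 0.0474 g 35.0
10 rows: [-0.0067, 0.0002, -0.0001] [-0.0001, 0.0, -0.0002]
```

View pics/s4c.png

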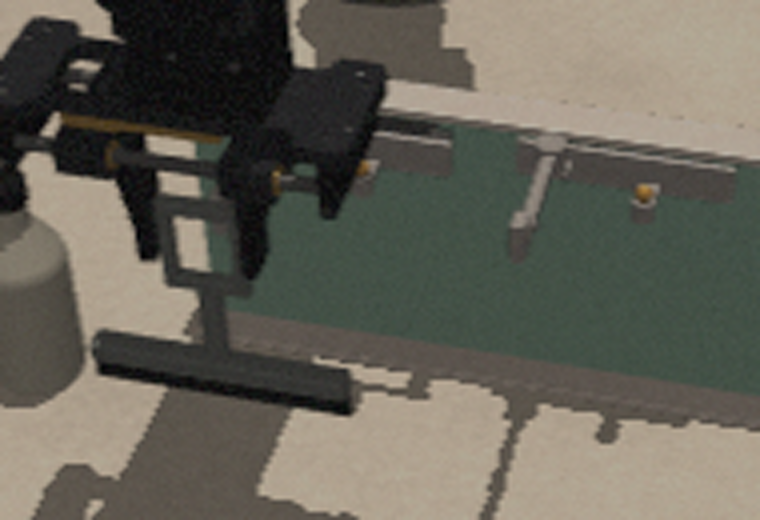

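```bash
python3 -m jog '[[-0.003,0.0005,0,0,0,0,0.04],[-0.005,0.0005,0,0,0,0,0.04],[-0.005,0.0005,0,0,0,0,0.04],[-0.005,0.0002,0,0,0,0,0.04],[-0.004,0,0,0,0,0,0.04],[-0.004,0,0,0,0,0,0.04],[-0.003,0,0,0,0,0,0.04]]' | grep -E "force:|tool_pos"; python3 -c "
from h import *
st()"
```

```text
tool_pos: [0.6119, -0.0851, 0.1882]
force: [-0.3, 0.1, -2.9]
grasp_force: 35.0
t 16.07 board [ 0.1223 -0.122   0.1882] rot [-180.    -0.   -14.8] F [-0.3  0.  -2.9] w 0.0473 g 35.0
```

```bash
python3 -m jog '[[-0.005,0,0,0,0,0,0.04],[-0.006,0,0,0,0,0,0.04],[-0.006,0,0,0,0,0,0.04],[-0.006,0,0,0,0,0,0.04],[-0.006,0,0,0,0,0,0.04],[-0.006,0,0,0,0,0,0.04],[-0.003,0,0,0,0,0,0.04],[0,0,0,0,0,0,0.04]]' | grep -E "force:|tool_pos";python3 -m jog '[[0,0,0.003,0,0,0,0.04],[0,0,0.004,0,0,0,0.04],[0,0,0.004,0,0,0,0.04],[0,0,0.004,0,0,0,0.04],[0,0,0.003,0,0,0,0.04],[0,0,0.001,0,0,0,0.04],[0,0,0.001,0,0,0,0.04]]' | grep -E "force:|tool_pos"; python3 -c "
from h import *
st()"
```

```text
tool_pos: [0.5751, -0.0753, 0.1882]
force: [0.3, 0.6, -2.3]
grasp_force: 35.0
tool_pos: [0.5756, -0.0757, 0.1676]
force: [0.5, 0.5, -1.7]
grasp_force: 35.0
t 17.32 board [ 0.0848 -0.122   0.1676] rot [180.    0.  -14.9] F [ 0.4  0.6 -1.7] w 0.0476 g 35.0
```

```bash
for k in 1; do python3 -m jog '[[0,0,0.001,0,0,0,0.04],[0,0,0.001,0,0,0,0.04]]' | grep -E "force:|tool_pos"; python3 -m jog '[[0,0,0.001,0,0,0,0.04],[0,0,0.0005,0,0,0,0.04]]' | grep -E "force:|tool_pos"; done
```

```text
tool_pos: [0.5759, -0.0757, 0.1661]
force: [0.5, 0.1, -1.9]
grasp_force: 35.0
tool_pos: [0.5758, -0.0756, 0.1646]
force: [0.3, -1.2, -2.3]
grasp_force: 35.0
```

```bash
python3 -m jog '[[0,0,0.0007,0,0,0,0.04],[0,0,0.0005,0,0,0,0.04]]' | grep -E "force:|tool_pos"; python3 -m jog '[[0,0,0.0005,0,0,0,0.04],[0,0,0,0,0,0,0.04]]' | grep -E "force:|tool_pos"
```

```text
tool_pos: [0.5759, -0.0756, 0.164]
force: [-2.7, 0.3, 3.4]
grasp_force: 35.0
tool_pos: [0.5759, -0.0757, 0.164]
force: [-3.1, 1.1, 4.3]
grasp_force: 35.0
```

```bash
python3 -m jog '[[0,0,-0.0008,0,0,0,0.04],[0,0,0,0,0,0,0.04]]' 10 | grep -E "force:|tool_pos"; python3 -m jog '[[0,0,0,0,0,0,0.047],[0,0,0,0,0,0,0.049],[0,0,0,0,0,0,0.052],[0,0,0,0,0,0,0.058],[0,0,0,0,0,0,0.066],[0,0,0,0,0,0,0.08],[0,0,0,0,0,0,0.087],[0,0,0,0,0,0,0.087],[0,0,0,0,0,0,0.087]]' 
python3 -c "
from h import *
st()
cv2.imwrite('pics/w5.png',env.read_camera('wrist'))
im=env.read_camera('scene')
cv2.imwrite('pics/s5c.png',cv2.resize(im[150:280,210:400],(760,520),interpolation=2))"
```

```text
tool_pos: [0.576, -0.0757, 0.1641]
force: [-0.4, 0.1, 3.4]
grasp_force: 10.0
time_s: 18.9
tool_pos: [0.5757, -0.0757, 0.1637]
tool_rot: [-180.0, -0.0, -14.9]
force: [0.2, -0.0, 0.0]
grip_width: 0.0823
grasp_force: 0.0
t 18.9 board [ 0.0849 -0.1219  0.1637] rot [-180.    -0.   -14.9] F [0.2 0.1 0. ] w 0.0823 g 0.0
```

View pics/s5c.png

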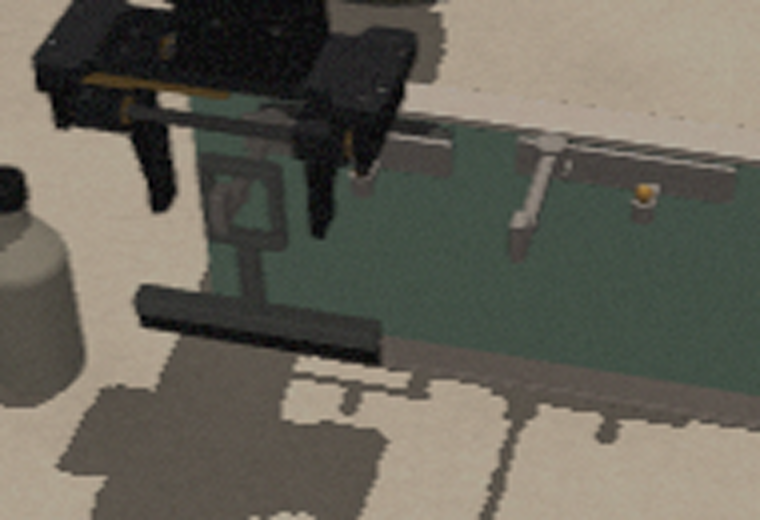

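```bash
python3 -m jog '[[0,0,0,0,0,0,0.087],[0,0,-0.006,0,0,0,0.087],[0,0,-0.012,0,0,0,0.087],[0,0,-0.02,0,0,0,0.087],[0,0,-0.03,0,0,0,0.087],[0,0,-0.03,0,0,0,0.087],[0,0,0,0,0,0,0],[0,0,0,0,0,0,0],[0,0,0,0,0,0,0],[0,0,0,0,0,0,0]]'
python3 -c "
from h import *
st();go(.105,.008,.26,BY,6)"
```

```text
time_s: 19.83
tool_pos: [0.5752, -0.0754, 0.261]
tool_rot: [180.0, 0.1, -14.8]
force: [-0.4, 0.5, -1.3]
grip_width: 0.0679
grasp_force: 0.0
t 19.83 board [ 0.0843 -0.1219  0.261 ] rot [ 1.80e+02  1.00e-01 -1.48e+01] F [-0.5  0.4 -1.3] w 0.0679 g 0.0
6 rows: [0.0034, -0.0217, 0.0002] [0.0, 0.0002, -0.0005]
```

```bash
python3 -m jog '[[0.0034,-0.0217,0,0,0,0,0],[0.0034,-0.0217,0,0,0,0,0],[0.0034,-0.0217,0,0,0,0,0],[0.0034,-0.0217,0,0,0,0,0],[0.0034,-0.0217,0,0,0,0,0],[0.0034,-0.0217,0,0,0,0,0],[0,0,0,0,0,0,0],[0,0,0,0,0,0,0],[0,0,0,0,0,0,0]]'>/dev/null
python3 -m jog '[[0,0,0.02,0,0,0,0],[0,0,0.02,0,0,0,0],[0,0,0.02,0,0,0,0],[0,0,0.004,0,0,0,0],[0,0,0,0,0,0,0],[0,0,0,0,0,0,0]]'
python3 -c "
from h import *
st();go(.105,.022,.1965,BY,4)"
```

```text
time_s: 21.08
tool_pos: [0.629, 0.044, 0.1985]
tool_rot: [-180.0, -0.0, -14.9]
force: [0.2, -0.7, 0.2]
grip_width: 0.0008
grasp_force: 0.0
t 21.08 board [0.1061 0.0073 0.1985] rot [-180.    -0.   -14.9] F [ 0.3 -0.6  0.2] w 0.0008 g 0.0
4 rows: [-0.0003, -0.0037, 0.0005] [-0.0, -0.0002, -0.0012]
```

```bash
python3 -m jog '[[-0.0003,-0.0037,0.0005,0,0,0,0],[-0.0003,-0.0037,0.0005,0,0,0,0],[-0.0003,-0.0037,0.0005,0,0,0,0],[0,-0.002,0.0005,0,0,0,0],[0,-0.002,0,0,0,0,0],[0,-0.002,0,0,0,0,0],[0,-0.002,0,0,0,0,0],[0,-0.002,0,0,0,0,0]]'
python3 -m jog '[[0.0002,-0.0017,0,0,0,-0.02,0],[0.0002,-0.0017,0,0,0,-0.02,0]]' |grep -E "force:|tool_pos"
python3 -c "
from h import *
st()"
```

```text
time_s: 21.75
tool_pos: [0.6333, 0.0651, 0.1957]
tool_rot: [179.9, 0.0, -14.9]
force: [-0.1, -0.6, -0.3]
grip_width: 0.0005
grasp_force: 1.0
tool_pos: [0.6344, 0.0681, 0.1957]
force: [-1.8, -2.0, 1.2]
grasp_force: 1.0
t 21.92 board [0.1053 0.032  0.1957] rot [179.9   0.  -12.5] F [-1.2 -2.4  1.2] w 0.001 g 1.0
```

```bash
python3 -m jog '[[0.0005,-0.0034,0,0,0,-0.04,0],[0.0005,-0.0034,0,0,0,-0.04,0],[0.0005,-0.0034,0,0,0,-0.04,0],[0.0005,-0.0034,0,0,0,-0.04,0],[0.0005,-0.0034,0,0,0,-0.04,0],[0.0005,-0.0034,0,0,0,-0.04,0],[0.0005,-0.0034,0,0,0,-0.04,0],[0.0005,-0.0034,0,0,0,-0.04,0],[0.0005,-0.0034,0,0,0,-0.04,0],[0.0005,-0.0034,0,0,0,-0.04,0]]' | grep -E 'pos|force:'; python3 -m jog '[[0.0005,-0.0034,0,0,0,-0.04,0],[0.0005,-0.0034,0,0,0,-0.04,0],[0.0005,-0.0034,0,0,0,-0.04,0],[0.0005,-0.0034,0,0,0,-0.04,0],[0.0005,-0.0034,0,0,0,-0.04,0],[0.0005,-0.0034,0,0,0,-0.04,0],[0.0005,-0.0034,0,0,0,-0.04,0],[0.0005,-0.0034,0,0,0,-0.04,0],[0.0005,-0.0034,0,0,0,-0.04,0],[0.0005,-0.0034,0,0,0,-0.04,0]]' | grep -E 'pos|force:'
cat >> h.py <<'E'
def arc():
    st();o=env.get_obs();p=w2b(o['tool_pos'])[:2]-[.020,.0395]
    t=np.radians(75.345-o['tool_rot'][2]);u=np.array([np.sin(t),np.cos(t)]);w=np.array([np.cos(t),-np.sin(t)])
    print("t,r,h",t,p@u,p@w,"armtheta~",np.arctan2(*p)-np.arcsin(.0138/np.linalg.norm(p)))
E
python3 -c "
from h import *
arc()"
```

```text
tool_pos: [0.6405, 0.1017, 0.1954]
force: [-1.6, -2.5, 0.4]
grasp_force: 1.0
tool_pos: [0.6336, 0.1348, 0.1955]
force: [-0.6, -3.1, -1.1]
grasp_force: 1.0
t 23.58 board [0.0877 0.0963 0.1955] rot [179.9   0.   33.4] F [ 0.2 -3.2 -1.1] w 0.0 g 1.0
t,r,h 0.7320298394303005 0.08748754391088862 0.012364745417223657 armtheta~ 0.7156047920874515
```

```bash
python3 -m jog '[[0.0003,-0.0034,0,0,0,-0.04,0],[0.0003,-0.0034,0,0,0,-0.04,0],[0.0003,-0.0034,0,0,0,-0.04,0],[0.0003,-0.0034,0,0,0,-0.04,0],[0.0003,-0.0034,0,0,0,-0.04,0],[0.0003,-0.0034,0,0,0,-0.04,0],[0.0003,-0.0034,0,0,0,-0.04,0],[0.0003,-0.0034,0,0,0,-0.04,0],[0.0003,-0.0034,0,0,0,-0.04,0],[0.0003,-0.0034,0,0,0,-0.04,0]]' | grep -E 'pos|force:'
python3 -c "
from h import *
arc()"
```

```text
tool_pos: [0.6131, 0.1623, 0.1956]
force: [1.5, -1.1, -1.4]
grasp_force: 1.0
t 24.42 board [0.0609 0.1177 0.1956] rot [ 1.799e+02 -1.000e-01  5.640e+01] F [ 1.7 -0.7 -1.4] w 0.0005 g 1.0
t,r,h 0.3314973691036981 0.08726409348053821 0.013182031487364273 armtheta~ 0.32441192820856884
```

```bash
python3 -m jog '[[0.0002,-0.0017,0,0,0,-0.02,0],[0.0002,-0.0017,0,0,0,-0.02,0],[0.0001,-0.001,0,0,0,-0.012,0],[0.0001,-0.001,0,0,0,-0.012,0],[0.0001,-0.001,0,0,0,-0.012,0],[0.0001,-0.001,0,0,0,-0.012,0]]' | grep -E 'pos|force:'
python3 -m jog '[[0.0001,-0.001,0,0,0,-0.012,0],[0.0001,-0.001,0,0,0,-0.012,0],[0.0001,-0.001,0,0,0,-0.012,0],[0.0001,-0.001,0,0,0,-0.012,0]]' | grep -E 'pos|force:'
python3 -c "
from h import *
arc()"
```

```text
tool_pos: [0.6078, 0.1666, 0.1959]
force: [6.4, -1.0, -2.4]
grasp_force: 3.0
tool_pos: [0.6053, 0.1684, 0.1961]
force: [6.7, 0.1, -2.6]
grasp_force: 3.0
t 25.25 board [0.0517 0.1217 0.1961] rot [ 1.798e+02 -1.000e-01  6.400e+01] F [ 6.5  1.8 -2.6] w 0.0008 g 3.0
t,r,h 0.19829521640397696 0.08683498751386057 0.014932794700438137 armtheta~ 0.21132635629535165
```

```bash
for k in 1; do python3 -m jog '[[0,-0.0008,0,0,0,-0.008,0],[0,-0.0008,0,0,0,-0.008,0],[0,-0.0008,0,0,0,-0.008,0]]' | grep -E 'pos|force:'; python3 -m jog '[[0,-0.0008,0,0,0,-0.008,0],[0,-0.0008,0,0,0,-0.008,0],[0,-0.0008,0,0,0,-0.008,0]]' | grep -E 'pos|force:'; python3 -m jog '[[0,-0.0008,0,0,0,-0.008,0],[0,-0.0008,0,0,0,-0.008,0]]' | grep -E 'pos|force:'; done
python3 -c "
from h import *
arc()"
```

```text
tool_pos: [0.6025, 0.1701, 0.1962]
force: [5.7, -0.9, -2.2]
grasp_force: 2.6
tool_pos: [0.5999, 0.1714, 0.1962]
force: [3.6, 0.3, -1.4]
grasp_force: 1.6
tool_pos: [0.5977, 0.1723, 0.1962]
force: [2.7, 1.3, 0.7]
grasp_force: 1.6
t 25.92 board [0.0434 0.1235 0.1962] rot [ 1.80e+02 -1.00e-01  6.77e+01] F [2.2 1.9 0.7] w 0.0005 g 1.6
t,r,h 0.13304899842011877 0.08633208004963794 0.012084466338867504 armtheta~ 0.11314863404850475
```

```bash
python3 -m jog '[[0,-0.0008,0,0,0,-0.01,0],[0,-0.0008,0,0,0,-0.01,0],[0,-0.0008,0,0,0,-0.01,0],[0,-0.0008,0,0,0,-0.01,0],[0,-0.0008,0,0,0,-0.01,0],[0,-0.0008,0,0,0,-0.01,0]]' | grep -E 'pos|force:'; python3 -m jog '[[0,-0.0007,0,0,0,-0.01,0],[0,-0.0007,0,0,0,-0.01,0]]' | grep -E 'pos|force:'; python3 -m jog '[[0,-0.0005,0,0,0,-0.01,0],[0,-0.0005,0,0,0,-0.01,0]]' | grep -E 'pos|force:'
python3 -c "
from h import *
arc()"
```

```text
tool_pos: [0.5924, 0.1733, 0.1955]
force: [1.5, 0.8, 0.8]
grasp_force: 0.7
tool_pos: [0.5912, 0.1738, 0.1955]
force: [1.7, 0.1, 1.4]
grasp_force: 0.6
tool_pos: [0.5903, 0.1742, 0.1955]
force: [1.5, 1.6, -1.3]
grasp_force: 0.8
t 26.75 board [0.0358 0.1235 0.1955] rot [-180.     0.    73.4] F [ 1.   2.  -1.3] w 0.0006 g 0.8
t,r,h 0.03311642864922808 0.08445194538691662 0.013037830656921804 armtheta~ 0.024085121953288435
```

```bash
for k in 1; do python3 -m jog '[[0,-0.0006,0,0,0,-0.008,0],[0,-0.0006,0,0,0,-0.008,0]]' | grep -E 'pos|force:'; python3 -m jog '[[0,-0.0006,0,0,0,-0.008,0],[0,-0.0006,0,0,0,0,0]]' | grep -E 'pos|force:'; done; python3 -c "
from h import *
arc()"
```

```text
tool_pos: [0.5895, 0.1745, 0.1955]
force: [1.6, 0.7, -0.8]
grasp_force: 1.0
tool_pos: [0.5883, 0.1748, 0.1956]
force: [2.6, 0.3, 0.0]
grasp_force: 1.0
t 27.08 board [0.0337 0.1235 0.1956] rot [180.    0.   74.8] F [2.4 1.  0. ] w 0.0007 g 1.0
t,r,h 0.009731585645910368 0.08413706225337397 0.012890127796134078 armtheta~ -0.0010917656591888092
```

```bash
for k in 1; do python3 -m jog '[[0,-0.0006,0,0,0,0,0],[0,-0.0006,0,0,0,0,0]]' | grep -E 'pos|force:'; python3 -m jog '[[0,-0.0006,0,0,0,0,0]]' | grep -E 'pos|force:'; python3 -m jog '[[0,-0.0005,0,0,0,0,0]]' | grep -E 'pos|force:'; done
```

```text
tool_pos: [0.5879, 0.1748, 0.1957]
force: [5.3, 0.2, -2.2]
grasp_force: 2.7
tool_pos: [0.5879, 0.1749, 0.1957]
force: [6.8, 0.4, -2.5]
grasp_force: 3.3
tool_pos: [0.5878, 0.1749, 0.1958]
force: [7.1, -0.0, -3.9]
grasp_force: 3.8
```

```bash
python3 -m jog '[[0,-0.0004,0,0,0,0,0],[0,0,0,0,0,0,0],[0,0,0,0,0,0,0]]' | grep -E 'pos|force:'; python3 -m jog '[[0,0.004,0,0,0,0,0],[0,0.015,0,0,0,0,0],[0,0,-0.03,0,0,0,0],[0,0,-0.04,0,0,0,0],[0.03,0,-0.04,0,0,0,0],[0.04,0,-0.03,0,0,0,0],[0.04,0,0,0,0,0,0],[0.04,0,0,0,0,0,0],[0,0,0,0,0,0,0],[0,0,0,0,0,0,0]]'
python3 - <<'E'
from h import *
st()
im=env.read_camera("top");h=cv2.cvtColor(im,cv2.COLOR_BGR2HSV);cv2.imwrite('pics/top9.png',im);cv2.imwrite('pics/scene9.png',env.read_camera('scene'))
# squeegee: dark neutral grey blobs; compare with the start, where it hung on A
def blobs(im):
    h=cv2.cvtColor(im,cv2.COLOR_BGR2HSV)[220:340,190:400];m=((h[...,2]>60)&(h[...,2]<125)&(h[...,1]<40)).astype(np.uint8)
    n,l,s,c=cv2.connectedComponentsWithStats(m);return [(s[i].tolist(),np.round(c[i]+[190,220],1).tolist()) for i in range(1,n) if s[i,4]>60]
print("before",blobs(cv2.imread('pics/top0.png')));print("after",blobs(im))
for nm,p in (('hubA',(.020,.0395,.192)),('lipA folded',(.020,.1245,.208)),('lipB open',(.120,-.121,.208)),('lipB folded',(.035,-.036,.208))):
    u,v=proj("top",b2w(*p)); print(nm,np.round([u,v],1),im[int(round(v)),int(round(u))])
E
```

```text
tool_pos: [0.5878, 0.1749, 0.1958]
force: [7.6, 0.0, -3.3]
grasp_force: 3.8
time_s: 28.5
tool_pos: [0.6386, 0.3075, 0.3214]
tool_rot: [-179.7, 0.2, 75.1]
force: [0.5, -1.0, -0.4]
grip_width: 0.0005
grasp_force: 0.0
t 28.5 board [0.0488 0.2646 0.3214] rot [-179.7    0.2   75.1] F [ 0.7 -0.9 -0.4] w 0.0005 g 0.0
before [([64, 37, 66, 25, 491], [286.0, 267.9]), ([15, 68, 172, 47, 193], [289.2, 310.8])]
after [([137, 49, 67, 24, 465], [361.5, 279.2]), ([62, 80, 127, 38, 347], [320.2, 320.7])]
hubA [277.9 282.9] [160 171 182]
lipA folded [236.7 270.8] [70 74 84]
lipB open [367.6 255.3] [146 158 175]
lipB folded [315.9 284.7] [152 175 184]
```

```bash
python3 -c "
from cell import env
print(env.sign_off())"
```

```text
the job is handed in; nothing more can be done
None
```

I handed the job in at 28.5 s, but the judge returned no verdict: hook B is out on its stop, the squeegee hangs free on it, and hook A is folded past its catch onto its stop. The highest hook push I read was about 10 N. Nothing was dropped; I saw no bystander touched, but did not measure their final positions.

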